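# Hang the dip basket on the drip stand's side hooks

### The arm

A 6-joint arm with a two-finger parallel gripper is mounted at the origin on a cart in front of the work surface, level with it; the furniture and walls round the work are solid. World frame = base frame: x ahead of the robot, y to its left, z up, the work surface at z = 0. Lengths are in m, angles in rad, forces in N, time in s.
With the tool pointing down it reaches from about 0.3 to 0.95 m from the base axis. Payload 3.1 kg.
Tool frame: the origin (TCP) lies at the very end of the fingers, on their centre line; the grasp point (between the pads) lies 19 mm behind it; x points along the fingers, y is the direction in which the jaws open and shut, and the axes are right-handed (so a half turn about x gives the same grasp; the last joint's range is limited). The gripper opens to 85 mm and grips with 20 to 120 N. Pads are 22 mm wide; open, the fingers measure 114 mm over their backs; the gripper's body (76 mm by 85 mm) begins 54 mm behind the grasp point. The pads swing forward as they close: fully open they stand 13 mm farther back than shut.
Start: joints at [1.163, 0.308, 1.634, -0, 1.2, -0.07], TCP at [0.207, 0.59, 0.231] pointing down, gripper open.
Joint ranges: [-3.06, 3.06], [-0.79, 1.96], [0.05, 2.63], [-1.19, 4.34], [0.05, 2.64], [-2.94, 2.94]. Speed limits (rad/s): [2.79, 2.79, 3.14, 3.14, 3.14, 3.14].

### API

Orientations are given as a 3x3 rotation matrix whose columns are the frame's x, y, z axes.
In Python, from cell import * gives the robot as it stands. The module is installed in compiled form; this text tells all that it offers.
- The arm moves only by the tool jog_arm, never from a script. Its argument "plan" is a list of rows, each an object with "claw": the opening, from -1 (shut) to 1 (fully open); "xyz": the shift along the world's x, y, z in m, a list of three; "twist": the turn about the world's z in degrees. In form: [{"claw": claw, "xyz": [tx, ty, tz], "twist": twist}, ...]. A call has 1 to 8 rows; each row shifts and turns the commanded pose from where the row before left it; what a row does not reach is not made up. A row lasts 1/12 s, in which the tool goes at most 41.7 mm and 7.16 degrees, less where a joint would pass 70% of its speed; a pose out of reach is approached as far as the arm can. A call is refused whole if a number of a shift passes 0.0417 or a number of a turn 7.16, either way. A call with a gripper value outside its range is refused whole. The fingers move at their own pace and stop on an object; "squeeze" is the grip in N (left out, the last holds). Time passes only in rows, so rows that do not move let the fingers close. It gives the time, the measured TCP pose, the force and the opening at its end, in the units of the state.
- get_state(): the state, without advancing time (a new reading comes with each control period).
- get_image(name): name is "scene" or "top" or "wrist"; returns a dict with "img" (400x640x3 uint8, red, green, blue), "mtx" (3x3 intrinsics, pixels), "eye" and "attitude" of the camera in the world. Camera axes: x right, y down, z forward; pixel columns grow to the right and rows downward; lengths in m; the calibration is good to about 2 mm. A picture is of the moment at which its call begins. There is no depth.
- hand_in(): hands the job in, once; it reports no verdict.
The state is a dict: "time": time; "q": joint angles; "dq": joint speeds; "joint_torque": joint torques, N m; "position": TCP position; "tool_rot": TCP orientation; "force": force on the tool from outside, world axes, zero at the start; "ft_torque": the same for the moment, N m; "width": finger opening in m.
Only numpy, scipy, OpenCV 4.12 (cv2) and the standard library are available. Lean on these libraries where they do the work, as an engineer would, in place of code of your own. Each camera call takes 0.05 s, during which the arm holds its last target. There are 200 camera calls.

### The job

Lift the steel dip basket by its upright flat handle and hang it on the drip stand: bring its cross rod sideways through the open mouths of the two hooks, under their upper lips, then let it down into both throats so that the hooks carry it level, and let go. The hooks are clamped at a height on the post that nobody has measured, so feel for them gently and never push the basket or the gripper against the stand with more than 15 N. Leave the small white bottle, the petri dish and the pen where they are.

Things in the scene. Friction and masses are not known exactly. Their poses are not given: they have to be found in the camera images.
- stand: Fixed drip stand: grey base 130x120x10 mm, steel post 16 mm thick, 203 high, carrying a bracket with two equal upright hook plates 4 mm thick, centred at y = -38 and +38 mm, mouths open to the stand's own -x. Origin on the desk below the throats' centre line; x from mouths to post (post axis x = 54), y from hook to hook, z up. The points tell the hooks' shape (mm, this frame).
- stand_lead (a point): Point on the desk below the lead-in of the jaws, midway between the hooks (stand x = -33, y = 0, z = 0). Each hook has a lower jaw, its top flat and level from x = -44 to -6. From -44 to -22 nothing is above it. The jaw tops' height differs each time and is not reported: 132 to 164 mm above the desk. Feel or see it; the bracket is clamped and does not yield.
- stand_throat (a point): Point on the desk below the throats' centre line, midway between the hooks (stand origin). Behind the jaw, x = -6 to +6, is the throat, an open-topped slot 12 wide with its floor 12 below the jaw's top; its back wall at x = +6 stops the rod. An upper lip 14 thick covers x = -22 to +6, its underside 11 above the jaw's top. Between the plates it is open up to a cross bar at x = 34.
- basket: Loose steel dip basket, 0.18 to 0.35 kg, standing on the desk. Origin at the centre of its underside, z up. Perforated open box 56x56x42 mm; two straps (outer faces y = -29, +29) rise to a cross rod along y. From mid-rod a flat handle rises, 24 mm wide along x, 10 thick along y, top 174 above the underside. Same when turned half round; hangs stably from its rod.
- basket_rod (a point): Middle of the cross rod, on its axis, 90 mm above the basket's underside; y along the rod, z along the handle. Rod 8 mm thick, 100 long over its 16 mm end discs (inner faces at y = -46, +46). Grip the handle across its thickness about 66 mm above the rod, so that the fingers clear the hooks: seated, the lips reach 33 mm above the rod's axis.
- reagent_c: Bystander: white bottle with a blue band and red cap, 40 x 40 x 85 mm; origin at its underside.
- petri_dish_1: Bystander: petri dish 58 mm across, 15 mm high, beyond the basket; origin at its underside.
- pen_blue: Bystander: ball pen 145 mm long, 9 mm high, lying; origin at its underside.
Things that resemble listed ones, but are neither listed nor needed, are in the scene too. What is shaped like the basket but yellow is not meant.

How it is judged:
On the way:
1. the basket is lifted clear of the desk (height (world z) of basket_rod above 0.12 m), for 0.1 s.
At the end, for the whole second after the job is handed in: The basket hangs at rest (under 0.03 m/s) on both hooks: mid-rod within 5 mm of the throats' centre line, within 10 mm of midway between the hooks, 119 to 158.5 mm above the desk; rod within 0.1 rad of the stand's y, handle within 0.2 rad of upright, over 1 N borne by the stand (x of basket_rod in the frame of stand between -0.005 and 0.005 m and y of basket_rod in the frame of stand between -0.01 and 0.01 m and z of basket_rod in the frame of stand between 0.119 and 0.1585 m and angle between the y axis of basket_rod and the y axis of stand, either way round below 0.1 rad and angle between basket_rod's own z axis and vertical below 0.2 rad and contact force between basket and stand above 1 N and linear speed of basket below 0.03 m/s); the robot touches nothing.
It fails at once if the basket is forced against the stand with more than 15 N (contact force between basket and stand above 15 N).
It fails at once if the robot pushes the stand with more than 15 N (contact force between any of the fingers, the arm and stand above 15 N).
It fails at once if a bystander (bottle, petri dish or pen) is moved by more than 20 mm (distance of any of reagent_c, petri_dish_1, pen_blue from where it was at the start of the episode above 0.02 m).
It also fails if it takes over 51 s, if anything falls off the work surface, if the arm or the gripper's body presses on something with over 40 N, if the wrist force passes 120 N, or if a joint passes its speed limit or range.

## Working session

There is one attempt and no reset: what is moved stays moved. The work goes in short steps, Python scripts to look and compute and a tool call to move; the robot and the scene stay as the last step left them, time stands still between calls to the robot, and variables do not carry over. Pictures are saved under pics/ and viewed, about 8 in all and at most 12, crops included, and the job is handed in when it is done.

Besides the shell and the picture viewer there is one more tool, called after "Call:" in YAML: its name, and indented under it one key for each argument. jog_arm: Moves the arm, as the interface text tells. Its arguments: {"type":"object","properties":{"plan":{"type":"array","items":{"type":"object","properties":{"claw":{"type":"number"},"xyz":{"type":"array","items":{"type":"number"}},"twist":{"type":"number"}}}},"squeeze":{"type":"number"}},"required":["plan"]}

```bash
mkdir -p pics; cat > h.py <<'E'
from cell import *
import numpy as np, cv2, pickle
def grab(n,tag):
    d=get_image(n); pickle.dump(d,open(f'pics/{tag}.pkl','wb')); cv2.imwrite(f'pics/{tag}.png',d['img'][:,:,::-1]); return d
def load(tag): return pickle.load(open(f'pics/{tag}.pkl','rb'))
def ray(d,u,v):
    r=np.array(d['attitude'])@np.linalg.inv(np.array(d['mtx']))@np.array([u,v,1.]); return np.array(d['eye']),r/np.linalg.norm(r)
def plane(d,u,v,z):
    e,r=ray(d,u,v); return e+r*(z-e[2])/r[2]
def proj(d,p):
    c=np.array(d['attitude']).T@(np.array(p)-np.array(d['eye'])); q=np.array(d['mtx'])@c; return q[:2]/q[2]
def tri(a,b):
    (e1,r1),(e2,r2)=a,b; s=np.linalg.lstsq(np.c_[r1,-r2],e2-e1,rcond=None)[0]
    p,q=e1+s[0]*r1,e2+s[1]*r2; return (p+q)/2,np.linalg.norm(p-q)
E
python3 - <<'E'
from h import *
for n in ['scene','top']:
    d=grab(n,n+'0'); print(n,d['eye'],np.round(d['attitude'],3).tolist(),np.array(d['mtx'])[0,0])
E
```

```text
scene [-0.12783361 -0.18673274  0.91012367] [[0.496, -0.612, 0.616], [-0.868, -0.362, 0.34], [0.014, -0.703, -0.711]] 469.2274581849275
top [0.41731248 0.16468415 1.19445406] [[0.023, -0.989, 0.147], [-0.999, -0.018, 0.037], [-0.034, -0.147, -0.988]] 434.5422171294372
```

View pics/scene0.png

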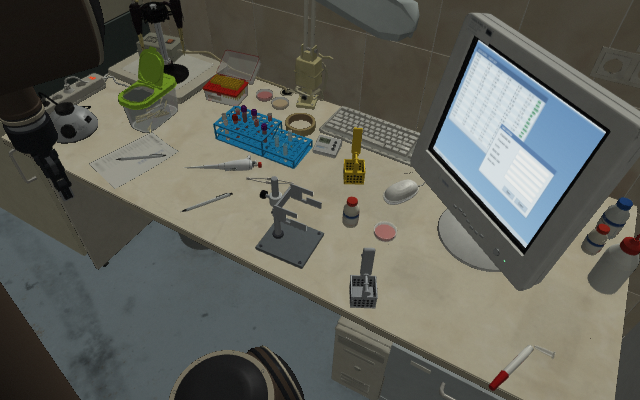

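View pics/top0.png

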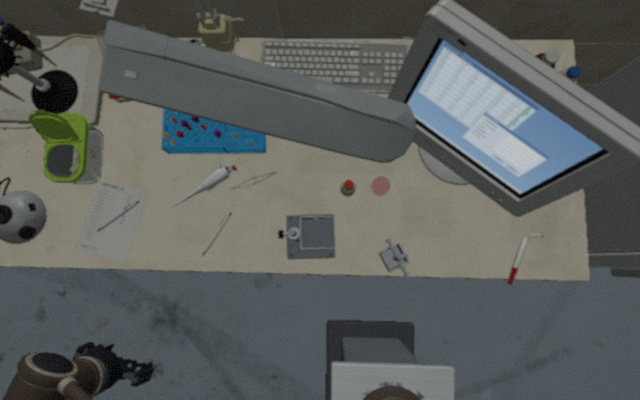

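Scene picture: steel basket at (363,285) and its handle top at (368,252); the yellow look-alike at (355,165). Top picture: basket at (395,257), and the stand at (311,237) with its post on the left and its mouths to the right. The only thing that could be mistaken for the basket is the yellow one, so I choose the grey one. Next is a close crop of both views.

```bash
python3 - <<'E'
from h import *
a=load('scene0')['img'][165:315,240:400]; b=load('top0')['img'][180:290,270:420]
a=cv2.resize(a,None,fx=2.6,fy=2.6*1,interpolation=3); b=cv2.resize(b,None,fx=2.55,fy=2.55,interpolation=3)
H=max(a.shape[0],b.shape[0]); o=np.zeros((H,a.shape[1]+b.shape[1],3),np.uint8); o[:a.shape[0],:a.shape[1]]=a;o[:b.shape[0],a.shape[1]:]=b
o=cv2.convertScaleAbs(o,alpha=1.5); print(o.shape); cv2.imwrite('pics/crop1.png',o[:,:,::-1])
d=load('top0')
for n,u,v,z in [('base c',311,237,.01),('bl',287,216,.01),('br',335,216,.01),('b bot l',288,260,.01),('br',335,257,.01),('basket',393,257,.04),('bottle',348,187,.085),('petri',381,186,.015),('edge',400,277,0)]: print(n,plane(d,u,v,z).round(3))
E
```

```text
(390, 798, 3)
base c [0.479 0.219 0.01 ]
bl [0.535 0.287 0.01 ]
br [0.537 0.155 0.01 ]
b bot l [0.415 0.28  0.01 ]
br [0.426 0.153 0.01 ]
basket [0.43  0.002 0.04 ]
bottle [0.606 0.124 0.085]
petri [0.622 0.031 0.015]
edge [ 0.377 -0.022  0.   ]
```

View pics/crop1.png

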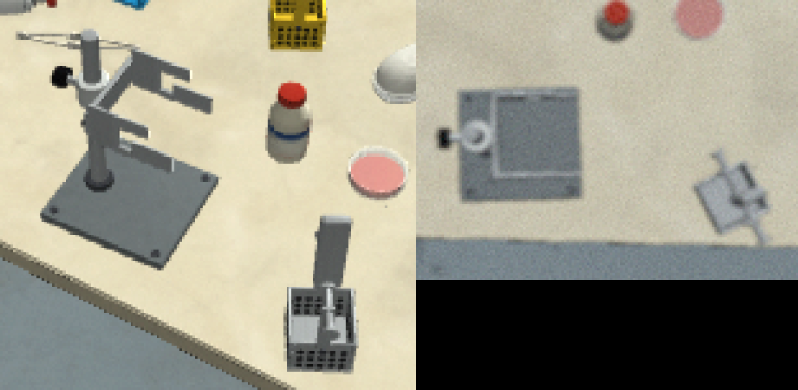

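The crop confirms the grey basket. Its rod lies about 27° off world x, and the stand's x axis runs along about +y. Now the numbers.

```bash
python3 - <<'E'
from h import *
s=get_state(); print(s['position'],np.round(s['tool_rot'],3).tolist(),s['width'],s['force'])
t=load('top0'); c=load('scene0')
S=lambda x,y:(240+x/2.6,165+y/2.6); T=lambda x,y:(270+(x-416)/2.55,180+y/2.55)
p,q=plane(t,*T(718,153),.09),plane(t,*T(763,242),.09); print('rod',p,q,(p+q)/2,np.degrees(np.arctan2(*(p-q)[[1,0]])))
print('handle top', plane(c,*S(336,219),.174), 'scene rod ends',plane(c,*S(329,288),.09),plane(c,*S(325,340),.09))
print('post scene', plane(c,*S(91,34),.203),'top',plane(t,*T(473,135),.2))
print('near tip', tri(ray(c,*S(174,165)),ray(t,*T(581,175))))
g=cv2.cvtColor(t['img'],cv2.COLOR_RGB2GRAY); 
for n,P in [('tl',(459,87)),('tr',(580,87)),('br',(581,198)),('bl',(460,201))]: print(n,plane(t,*T(*P),.01))
E
```

```text
[0.20688399 0.58898022 0.23014384] [[-0.001, 0.331, 0.943], [-0.002, 0.943, -0.331], [-1.0, -0.002, -0.0]] 0.08569810539870423 [-0.02299058  0.25814758  0.04394713]
rod [0.47114157 0.02044696 0.09      ] [ 0.3856742  -0.02309431  0.09      ] [ 0.42840789 -0.00132368  0.09      ] 26.996525613070773
handle top [ 0.42819189 -0.00123116  0.174     ] scene rod ends [ 0.42508154 -0.00520358  0.09      ] [ 0.37948842 -0.02347421  0.09      ]
post scene [0.47964922 0.25349936 0.203     ] top [0.47710014 0.25364938 0.2       ]
near tip (array([0.44632008, 0.15433963, 0.12619044]), np.float64(0.0028217717655155666))
tl [0.53977836 0.28737677 0.01      ]
tr [0.54235981 0.15720726 0.01      ]
br [0.42450347 0.15413008 0.01      ]
bl [0.41837963 0.28227208 0.01      ]
```

Call:
jog_arm:
  plan:
    - {"claw": 1, "xyz": [0.013, -0.036, 0.009], "twist": -5.5}
    - {"claw": 1, "xyz": [0.013, -0.036, 0.009], "twist": -5.5}
    - {"claw": 1, "xyz": [0.013, -0.036, 0.009], "twist": -5.5}
    - {"claw": 1, "xyz": [0.013, -0.036, 0.009], "twist": -5.5}
    - {"claw": 1, "xyz": [0.013, -0.036, 0.009], "twist": -5.5}
    - {"claw": 1, "xyz": [0.013, -0.036, 0.009], "twist": -5.5}
    - {"claw": 1, "xyz": [0.013, -0.036, 0.009], "twist": -5.5}
    - {"claw": 1, "xyz": [0.013, -0.036, 0.009], "twist": -5.2}
  squeeze: 40

```text
time: 0.77
position: [0.311, 0.2997, 0.3032]
tool_rot: [[-0.0, 0.893, 0.45], [-0.001, 0.45, -0.893], [-1.0, -0.001, 0.0]]
force: [1.0, 0.4, -1.0]
width: 0.0853
```

Call:
jog_arm:
  plan:
    - {"claw": 1, "xyz": [0.013, -0.036, 0]}
    - {"claw": 1, "xyz": [0.013, -0.036, 0]}
    - {"claw": 1, "xyz": [0.013, -0.036, 0]}
    - {"claw": 1, "xyz": [0.013, -0.036, 0]}
    - {"claw": 1, "xyz": [0.01, -0.03, 0]}
    - {"claw": 1, "xyz": [0.01, -0.03, 0]}
    - {"claw": 1, "xyz": [0, 0, 0]}
    - {"claw": 1, "xyz": [0, 0, 0]}

```text
validation failed for argument at $.pl...
```

```bash
python3 - <<'E'
from h import *
d=grab('wrist','w1'); s=get_state(); print(s['time'],s['position'],np.round(s['tool_rot'],3).tolist(),s['force'],d['eye'],np.round(d['attitude'],2).tolist(),np.array(d['mtx'])[0,0])
E
```

```text
0.8167 [0.31391331 0.29456368 0.30500566] [[0.004, 0.896, 0.443], [-0.006, 0.443, -0.896], [-1.0, 0.001, 0.007]] [ 0.20274634 -3.42722261  0.62078111] [0.27428101 0.37305845 0.44508508] [[0.89, 0.43, 0.14], [0.45, -0.85, -0.28], [-0.0, 0.32, -0.95]] 299.8560020824544
```

View pics/w1.png

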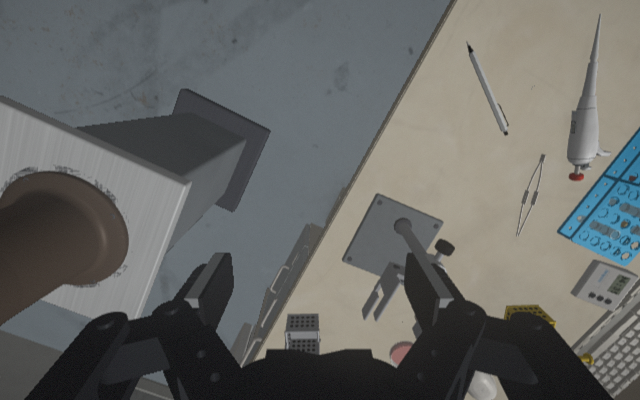

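The wrist view shows the stand at (390,240) and the basket at (302,335) near the desk edge. Continuing to the basket, since the second call was refused for its missing twist fields.

Call:
jog_arm:
  plan:
    - {"claw": 1, "xyz": [0.014, -0.036, 0], "twist": 0}
    - {"claw": 1, "xyz": [0.014, -0.036, 0], "twist": 0}
    - {"claw": 1, "xyz": [0.014, -0.036, 0], "twist": 0}
    - {"claw": 1, "xyz": [0.014, -0.036, 0], "twist": 0}
    - {"claw": 1, "xyz": [0.014, -0.036, 0], "twist": 0}
    - {"claw": 1, "xyz": [0.014, -0.036, 0], "twist": 0}
    - {"claw": 1, "xyz": [0.014, -0.036, 0], "twist": 0}
    - {"claw": 1, "xyz": [0.014, -0.035, 0], "twist": 0}

```text
time: 1.48
position: [0.4232, 0.0129, 0.303]
tool_rot: [[0.0, 0.891, 0.453], [0.0, 0.453, -0.891], [-1.0, 0.0, -0.0]]
force: [0.5, 0.0, 0.1]
width: 0.0852
```

Call:
jog_arm:
  plan:
    - {"claw": 1, "xyz": [0, 0, 0], "twist": 0}
    - {"claw": 1, "xyz": [0, 0, 0], "twist": 0}
    - {"claw": 1, "xyz": [0, 0, 0], "twist": 0}

```text
time: 1.73
position: [0.4227, 0.0149, 0.3027]
tool_rot: [[-0.001, 0.892, 0.452], [0.001, 0.452, -0.892], [-1.0, -0.001, -0.001]]
force: [0.1, -0.1, -0.5]
width: 0.0855
```

```bash
python3 - <<'E'
from h import *
d=grab('wrist','w2'); s=get_state(); print(s['time'],s['position'],np.degrees(np.arctan2(s['tool_rot'][1][1],s['tool_rot'][0][1])),s['force'],d['eye'])
E
```

```text
1.7833 [0.42261505 0.01548781 0.30281558] 26.985821060418765 [-0.70971218 -0.12383053  0.04246029] [0.38592408 0.0879554  0.44472964]
```

View pics/w2.png

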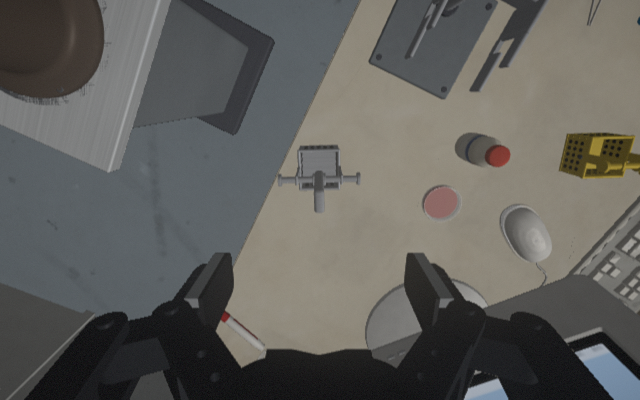

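The basket is centred under the camera: rod ends at (281,181) and (359,179), handle top at about (320,206). The rod is parallel to the jaws. Next I compute the shift.

```bash
python3 - <<'E'
from h import *
d=load('w2'); a,b=plane(d,281,181,.09),plane(d,359,179,.09)
print('rod',(a+b)/2,np.degrees(np.arctan2(*(b-a)[[1,0]])),np.linalg.norm(b-a),'top',plane(d,320,207,.174),plane(d,320,212,.174))
E
```

```text
rod [0.43128955 0.0006899  0.09      ] 28.409734039750823 0.09566480904186603 top [ 0.43281555 -0.00267165  0.174     ] [ 0.43516115 -0.00728603  0.174     ]
```

Call:
jog_arm:
  plan:
    - {"claw": 1, "xyz": [0.0075, -0.015, 0], "twist": 1}
    - {"claw": 1, "xyz": [0, 0, -0.035], "twist": 0}
    - {"claw": 1, "xyz": [0, 0, -0.035], "twist": 0}
    - {"claw": 1, "xyz": [0, 0, -0.035], "twist": 0}
    - {"claw": 1, "xyz": [0, 0, -0.035], "twist": 0}
    - {"claw": 1, "xyz": [0, 0, -0.026], "twist": 0}
    - {"claw": 1, "xyz": [0, 0, 0], "twist": 0}
    - {"claw": 1, "xyz": [0, 0, 0], "twist": 0}

```text
time: 2.45
position: [0.429, 0.0012, 0.1362]
tool_rot: [[-0.004, 0.882, 0.471], [0.001, 0.471, -0.882], [-1.0, -0.003, -0.002]]
force: [0.6, 0.6, 0.0]
width: 0.0852
```

Call:
jog_arm:
  plan:
    - {"claw": -1, "xyz": [0, 0, 0], "twist": 0}
    - {"claw": -1, "xyz": [0, 0, 0], "twist": 0}
    - {"claw": -1, "xyz": [0, 0, 0], "twist": 0}
    - {"claw": -1, "xyz": [0, 0, 0], "twist": 0}
    - {"claw": -1, "xyz": [0, 0, 0], "twist": 0}
    - {"claw": -1, "xyz": [0, 0, 0], "twist": 0}
    - {"claw": -1, "xyz": [0, 0, 0], "twist": 0}
    - {"claw": -1, "xyz": [0, 0, 0], "twist": 0}
  squeeze: 60

```text
time: 3.12
position: [0.4311, -0.0005, 0.1379]
tool_rot: [[0.001, 0.883, 0.469], [-0.0, 0.469, -0.883], [-1.0, 0.001, 0.001]]
force: [-0.7, -1.2, 4.8]
width: 0.0093
```

Call:
jog_arm:
  plan:
    - {"claw": -1, "xyz": [0, 0, 0.01], "twist": 0}
    - {"claw": -1, "xyz": [0, 0, 0.02], "twist": 0}
    - {"claw": -1, "xyz": [0, 0, 0.025], "twist": 0}
    - {"claw": -1, "xyz": [0, 0, 0.025], "twist": 0}
    - {"claw": -1, "xyz": [0, 0, 0.025], "twist": 0}
    - {"claw": -1, "xyz": [0, 0, 0.015], "twist": 0}
    - {"claw": -1, "xyz": [0, 0, 0], "twist": 0}
    - {"claw": -1, "xyz": [0, 0, 0], "twist": 0}

```text
time: 3.78
position: [0.4307, -0.0003, 0.2575]
tool_rot: [[0.001, 0.883, 0.469], [-0.0, 0.469, -0.883], [-1.0, 0.001, 0.001]]
force: [-0.1, 0.1, -3.0]
width: 0.0093
```

Call:
jog_arm:
  plan:
    - {"claw": -1, "xyz": [0.007, 0.013, 0], "twist": -4}
    - {"claw": -1, "xyz": [0.007, 0.013, 0], "twist": -4}
    - {"claw": -1, "xyz": [0.007, 0.014, 0], "twist": -4}
    - {"claw": -1, "xyz": [0.007, 0.014, 0], "twist": -4}
    - {"claw": -1, "xyz": [0.007, 0.014, 0], "twist": -4}
    - {"claw": -1, "xyz": [0.007, 0.014, 0], "twist": -4}
    - {"claw": -1, "xyz": [0.006, 0.014, 0], "twist": -2}
    - {"claw": -1, "xyz": [0.005, 0.014, 0], "twist": 0}

```text
time: 4.45
position: [0.4821, 0.1101, 0.2543]
tool_rot: [[-0.005, 0.999, 0.033], [-0.001, 0.033, -0.999], [-1.0, -0.005, 0.001]]
force: [0.3, -0.7, -2.6]
width: 0.0092
```

Call:
jog_arm:
  plan:
    - {"claw": -1, "xyz": [0, 0, 0], "twist": 0}
    - {"claw": -1, "xyz": [0, 0, 0], "twist": 0}
    - {"claw": -1, "xyz": [0, 0, 0], "twist": 0}
    - {"claw": -1, "xyz": [0, 0, 0], "twist": 0}

```text
time: 4.78
position: [0.4827, 0.109, 0.2561]
tool_rot: [[-0.002, 0.999, 0.034], [-0.001, 0.034, -0.999], [-1.0, -0.003, 0.001]]
force: [0.4, 0.3, -2.1]
width: 0.0095
```

```bash
python3 - <<'E'
from h import *
d=grab('wrist','w3'); t=grab('top','t3'); c=grab('scene','s3'); s=get_state(); print(s['time'],s['position'],np.degrees(np.arctan2(s['tool_rot'][1][1],s['tool_rot'][0][1])),s['force'],s['ft_torque'],d['eye'])
W=cv2.convertScaleAbs(d['img'],alpha=1.4)[0:400,120:520]
A=cv2.convertScaleAbs(cv2.resize(c['img'][160:285,225:355],None,fx=3,fy=3,interpolation=3),alpha=1.5)
B=cv2.convertScaleAbs(cv2.resize(t['img'][195:275,270:395],None,fx=3,fy=3,interpolation=3),alpha=1.5)
o=np.zeros((600,800,3),np.uint8); o[:400,:400]=W; o[:375,405:795]=A; o[380:600,400:775]=B[:220]
cv2.imwrite('pics/crop3.png',o[:,:,::-1])
E
```

```text
4.9333 [0.48337037 0.10908053 0.2570711 ] 1.8989055873595622 [ 0.0620154   0.98657588 -2.70729157] [ 0.04101436 -0.00902628 -0.02525925] [0.48013309 0.19097178 0.39793569]
```

View pics/crop3.png

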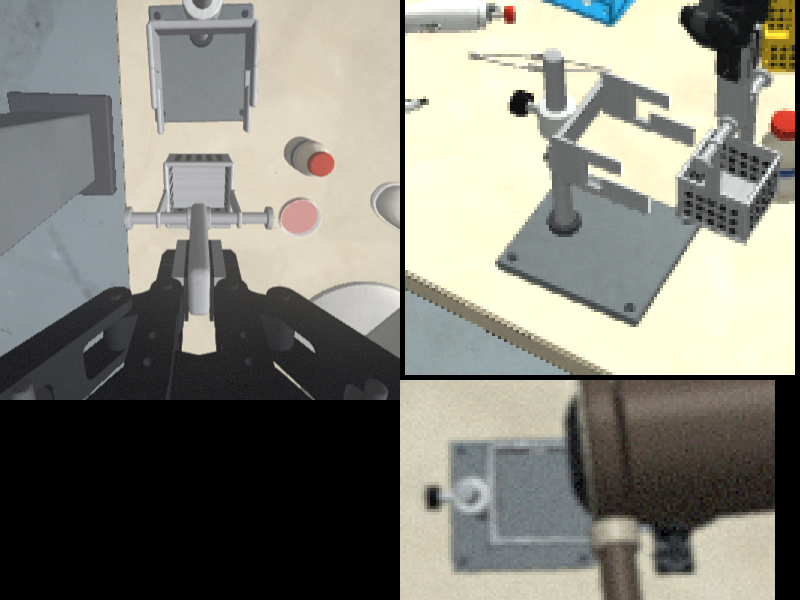

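Wrist view: jaw tips at (280,131) and (371,132), rod disc ends at (247,217) and (393,218). Scene view: jaw tip tops at (306.7,226.7) near and (321.7,203.7) far.

```bash
python3 - <<'E'
from h import *
from scipy.optimize import brentq
w=load('w3'); c=load('s3')
L,R=(280,131),(371,132); D=lambda z,a,b:np.linalg.norm(plane(w,*a,z)-plane(w,*b,z))
for dp in(-1,0,1): print('z jaw(width)',brentq(lambda z:D(z,L,(R[0]+dp,R[1]))-.076,0,.3))
print('rod z',brentq(lambda z:D(z,(247,217),(393,218))-.1,0,.35))
for z in(.13,.145,.16): 
  p,q=plane(w,*L,z),plane(w,*R,z); print(z,p,q,'mid',(p+q)/2,np.degrees(np.arctan2(*(q-p)[[1,0]])))
print('near',tri(ray(w,*L),ray(c,306.7,226.7)),'far',tri(ray(w,*R),ray(c,321.7,203.7)))
a,b=plane(w,247,217,.21),plane(w,393,218,.21); print('rod',(a+b)/2,np.degrees(np.arctan2(*(b-a)[[1,0]])))
E
```

```text
z jaw(width) 0.14079440956590142
z jaw(width) 0.14361805767704391
z jaw(width) 0.14638030574567454
rod z 0.20806655521449174
0.13 [0.44629558 0.15950776 0.13      ] [0.5263452  0.16129647 0.13      ] mid [0.48632039 0.16040212 0.13      ] 1.2800656869291915
0.145 [0.44818993 0.16126923 0.145     ] [0.52375808 0.1629578  0.145     ] mid [0.485974   0.16211352 0.145     ] 1.2800656869291953
0.16 [0.45008427 0.1630307  0.16      ] [0.52117096 0.16461913 0.16      ] mid [0.48562762 0.16382492 0.16      ] 1.2800656869291789
near (array([0.44760597, 0.15713272, 0.12902479]), np.float64(0.0053509150679838715)) far (array([0.52673161, 0.1609997 , 0.1282946 ]), np.float64(0.000278629596853478))
rod [0.4830328  0.11203741 0.21      ] 1.538576296348418
```

Call:
jog_arm:
  plan:
    - {"claw": -1, "xyz": [0, 0.014, 0], "twist": 0}
    - {"claw": -1, "xyz": [0.001, 0.015, 0], "twist": 0}
    - {"claw": -1, "xyz": [0, 0.015, 0], "twist": 0}
    - {"claw": -1, "xyz": [0, 0.0135, 0], "twist": 0}
    - {"claw": -1, "xyz": [0, 0, -0.015], "twist": 0}
    - {"claw": -1, "xyz": [0, 0, -0.015], "twist": 0}
    - {"claw": -1, "xyz": [0, 0, -0.012], "twist": 0}
    - {"claw": -1, "xyz": [0, 0, 0], "twist": 0}

```text
time: 5.6
position: [0.4823, 0.1663, 0.2123]
tool_rot: [[-0.006, 0.999, 0.034], [-0.002, 0.034, -0.999], [-1.0, -0.006, 0.001]]
force: [-1.3, -1.3, -2.6]
width: 0.0093
```

Call:
jog_arm:
  plan:
    - {"claw": -1, "xyz": [0, 0, 0], "twist": 0}
    - {"claw": -1, "xyz": [0, 0, 0], "twist": 0}
    - {"claw": -1, "xyz": [0, 0, 0], "twist": 0}
    - {"claw": -1, "xyz": [0, 0, 0], "twist": 0}

```text
time: 5.93
position: [0.4855, 0.1672, 0.2164]
tool_rot: [[0.002, 0.999, 0.034], [0.001, 0.034, -0.999], [-1.0, 0.002, -0.0]]
force: [-0.4, 0.4, -2.5]
width: 0.0092
```

```bash
python3 - <<'E'
from h import *
d=grab('wrist','w4'); c=grab('scene','s4'); s=get_state(); print(s['time'],s['position'],np.degrees(np.arctan2(s['tool_rot'][1][1],s['tool_rot'][0][1])),s['force'])
W=cv2.convertScaleAbs(cv2.resize(d['img'][60:260,220:420],None,fx=2,fy=2,interpolation=3),alpha=1.4)
A=cv2.convertScaleAbs(cv2.resize(c['img'][165:265,260:360],None,fx=4,fy=4,interpolation=3),alpha=1.5)
cv2.imwrite('pics/crop4.png',np.hstack([W,A])[:,:,::-1])
E
```

```text
6.0333 [0.48521257 0.16720813 0.21608426] 1.9333341162792461 [ 0.39718798 -0.42611221 -3.31789116]
```

View pics/crop4.png

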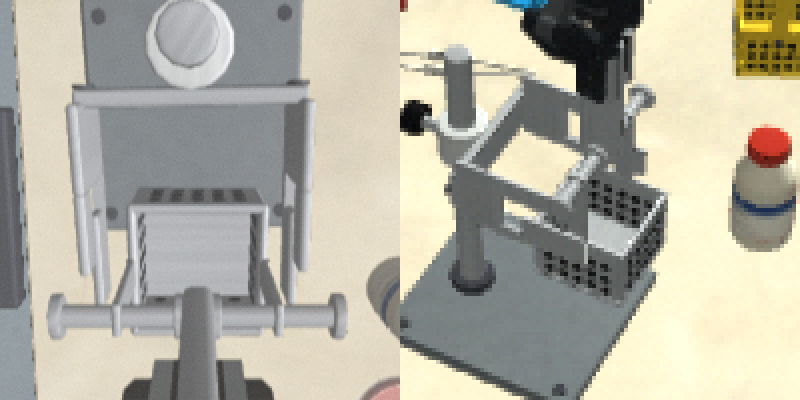

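Centred to about 1 px: the rod disc mid is at 197.5 and the jaw mid at 195.5 in the 2x crop. The jaws pass under the rod. One quick height check from the lip and jaw spacings.

```bash
python3 - <<'E'
from h import *
from scipy.optimize import brentq
w=load('w4'); P=lambda x,y:(220+x/2,60+y/2); D=lambda z,a,b:np.linalg.norm(plane(w,*P(*a),z)-plane(w,*P(*b),z))
f=lambda a,b,l:brentq(lambda z:D(z,a,b)-l,0,.35)
print('lip top-25',f((83,272),(305,269),.076)-.025,'jaw',f((102,300),(289,300),.076),'rod',f((48,317),(348,317),.1), f((57,317),(338,317),.096))
E
```

```text
lip top-25 0.13860512722377602 jaw 0.13093224927277247 rod 0.17361151928171878 0.1690105813365031
```

Call:
jog_arm:
  plan:
    - {"claw": -1, "xyz": [0, 0, -0.003], "twist": 0}
    - {"claw": -1, "xyz": [0, 0, -0.003], "twist": 0}
    - {"claw": -1, "xyz": [0, 0, -0.003], "twist": 0}
    - {"claw": -1, "xyz": [0, 0, -0.002], "twist": 0}
    - {"claw": -1, "xyz": [0, 0, -0.001], "twist": 0}
    - {"claw": -1, "xyz": [0, 0, 0], "twist": 0}
    - {"claw": -1, "xyz": [0, 0, 0], "twist": 0}
    - {"claw": -1, "xyz": [0, 0, 0], "twist": 0}

```text
time: 6.7
position: [0.4848, 0.1672, 0.2034]
tool_rot: [[0.0, 0.999, 0.034], [0.0, 0.034, -0.999], [-1.0, 0.0, -0.0]]
force: [0.1, -0.2, -2.8]
width: 0.0092
```

Call:
jog_arm:
  plan:
    - {"claw": -1, "xyz": [0, 0, -0.001], "twist": 0}
    - {"claw": -1, "xyz": [0, 0, -0.001], "twist": 0}
    - {"claw": -1, "xyz": [0, 0, -0.001], "twist": 0}
    - {"claw": -1, "xyz": [0, 0, -0.001], "twist": 0}
    - {"claw": -1, "xyz": [0, 0, -0.001], "twist": 0}
    - {"claw": -1, "xyz": [0, 0, -0.0005], "twist": 0}
    - {"claw": -1, "xyz": [0, 0, -0.0005], "twist": 0}
    - {"claw": -1, "xyz": [0, 0, 0], "twist": 0}

```text
time: 7.37
position: [0.4846, 0.1672, 0.1971]
tool_rot: [[-0.0, 0.999, 0.034], [-0.0, 0.034, -0.999], [-1.0, -0.0, 0.0]]
force: [0.5, -0.3, -2.4]
width: 0.0094
```

Call:
jog_arm:
  plan:
    - {"claw": -1, "xyz": [0, 0, -0.0005], "twist": 0}
    - {"claw": -1, "xyz": [0, 0, -0.0005], "twist": 0}
    - {"claw": -1, "xyz": [0, 0, -0.0005], "twist": 0}
    - {"claw": -1, "xyz": [0, 0, 0], "twist": 0}
    - {"claw": -1, "xyz": [0, 0, 0], "twist": 0}

```text
time: 7.78
position: [0.4846, 0.1672, 0.1957]
tool_rot: [[-0.0, 0.999, 0.034], [-0.0, 0.034, -0.999], [-1.0, -0.0, 0.0]]
force: [-0.5, 0.9, -2.2]
width: 0.0092
```

Call:
jog_arm:
  plan:
    - {"claw": -1, "xyz": [0, 0, -0.0005], "twist": 0}
    - {"claw": -1, "xyz": [0, 0, -0.0005], "twist": 0}
    - {"claw": -1, "xyz": [0, 0, -0.0005], "twist": 0}
    - {"claw": -1, "xyz": [0, 0, -0.0005], "twist": 0}
    - {"claw": -1, "xyz": [0, 0, 0], "twist": 0}

```text
time: 8.2
position: [0.4845, 0.1671, 0.1936]
tool_rot: [[-0.0, 0.999, 0.034], [-0.0, 0.034, -0.999], [-1.0, -0.0, 0.0]]
force: [1.3, -0.1, -3.0]
width: 0.0094
```

Call:
jog_arm:
  plan:
    - {"claw": -1, "xyz": [0, 0, -0.0005], "twist": 0}
    - {"claw": -1, "xyz": [0, 0, -0.0005], "twist": 0}
    - {"claw": -1, "xyz": [0, 0, -0.0005], "twist": 0}
    - {"claw": -1, "xyz": [0, 0, 0], "twist": 0}

```text
time: 8.53
position: [0.4846, 0.1671, 0.1921]
tool_rot: [[-0.0, 0.999, 0.034], [-0.0, 0.034, -0.999], [-1.0, -0.0, 0.0]]
force: [0.3, -0.0, -2.9]
width: 0.0096
```

Call:
jog_arm:
  plan:
    - {"claw": -1, "xyz": [0, 0, -0.0005], "twist": 0}
    - {"claw": -1, "xyz": [0, 0, -0.0005], "twist": 0}
    - {"claw": -1, "xyz": [0, 0, -0.0005], "twist": 0}
    - {"claw": -1, "xyz": [0, 0, 0], "twist": 0}

```text
time: 8.87
position: [0.4845, 0.1672, 0.1906]
tool_rot: [[-0.0, 0.999, 0.034], [-0.0, 0.034, -0.999], [-1.0, -0.0, 0.0]]
force: [-0.3, 0.6, -1.0]
width: 0.009
```

Call:
jog_arm:
  plan:
    - {"claw": -1, "xyz": [0, 0, -0.0003], "twist": 0}
    - {"claw": -1, "xyz": [0, 0, 0], "twist": 0}

```text
time: 9.03
position: [0.4846, 0.1672, 0.1904]
tool_rot: [[-0.0, 0.999, 0.034], [0.0, 0.034, -0.999], [-1.0, -0.0, -0.0]]
force: [-0.8, -0.4, -2.5]
width: 0.0093
```

```bash
python3 -c "
from h import *
s=get_state(); print(s['position'],s['force'],s['ft_torque'])"
```

```text
[0.48461996 0.16718874 0.19041976] [-0.75639389 -0.38820157 -2.52111096] [ 0.03405084 -0.0731642  -0.01298039]
```

Only noise so far; continuing down.

Call:
jog_arm:
  plan:
    - {"claw": -1, "xyz": [0, 0, -0.0005], "twist": 0}
    - {"claw": -1, "xyz": [0, 0, -0.0005], "twist": 0}
    - {"claw": -1, "xyz": [0, 0, 0], "twist": 0}

```text
time: 9.28
position: [0.4846, 0.1671, 0.1893]
tool_rot: [[-0.0, 0.999, 0.034], [-0.0, 0.034, -0.999], [-1.0, -0.0, 0.0]]
force: [-0.3, 0.5, -2.9]
width: 0.009
```

Call:
jog_arm:
  plan:
    - {"claw": -1, "xyz": [0, 0, -0.0005], "twist": 0}
    - {"claw": -1, "xyz": [0, 0, -0.0005], "twist": 0}
    - {"claw": -1, "xyz": [0, 0, -0.0005], "twist": 0}
    - {"claw": -1, "xyz": [0, 0, 0], "twist": 0}

```text
time: 9.62
position: [0.4848, 0.1672, 0.1889]
tool_rot: [[0.0, 0.999, 0.034], [0.0, 0.034, -0.999], [-1.0, 0.0, -0.0]]
force: [-2.5, -1.9, 4.6]
width: 0.0094
```

Contact at TCP z ≈ 0.189, which puts the jaw top at about 0.138 and agrees with vision. Backing off to mid-gap.

Call:
jog_arm:
  plan:
    - {"claw": -1, "xyz": [0, 0, 0.0015], "twist": 0}
    - {"claw": -1, "xyz": [0, 0, 0.001], "twist": 0}
    - {"claw": -1, "xyz": [0, 0, 0], "twist": 0}
    - {"claw": -1, "xyz": [0, 0, 0], "twist": 0}

```text
time: 9.95
position: [0.4845, 0.1671, 0.19]
tool_rot: [[-0.0, 0.999, 0.034], [-0.0, 0.034, -0.999], [-1.0, -0.0, 0.0]]
force: [0.4, -0.4, -2.5]
width: 0.0095
```

```bash
python3 -c "
from h import *
s=get_state(); print(s['position'],s['force'],s['ft_torque'])"
```

```text
[0.48450753 0.16711685 0.18995892] [ 0.44117304 -0.35134675 -2.49017003] [-0.04717342  0.03619804  0.00690236]
```

Call:
jog_arm:
  plan:
    - {"claw": -1, "xyz": [0, 0.001, 0.0005], "twist": 0}
    - {"claw": -1, "xyz": [0, 0.002, 0], "twist": 0}
    - {"claw": -1, "xyz": [0, 0.002, 0], "twist": 0}
    - {"claw": -1, "xyz": [0, 0.002, 0], "twist": 0}
    - {"claw": -1, "xyz": [0, 0.002, 0], "twist": 0}
    - {"claw": -1, "xyz": [0, 0.001, 0], "twist": 0}
    - {"claw": -1, "xyz": [0, 0, 0], "twist": 0}

```text
time: 10.53
position: [0.4847, 0.1775, 0.191]
tool_rot: [[0.0, 0.999, 0.034], [0.0, 0.034, -0.999], [-1.0, 0.0, -0.0]]
force: [0.1, -0.4, -3.1]
width: 0.0093
```

Call:
jog_arm:
  plan:
    - {"claw": -1, "xyz": [0, 0.001, -0.0004], "twist": 0}
    - {"claw": -1, "xyz": [-0.0005, 0.0015, 0], "twist": 0}
    - {"claw": -1, "xyz": [0, 0.0015, 0], "twist": 0}
    - {"claw": -1, "xyz": [0, 0.0015, 0], "twist": 0}
    - {"claw": -1, "xyz": [0, 0.0015, 0], "twist": 0}
    - {"claw": -1, "xyz": [0, 0.001, 0], "twist": 0}
    - {"claw": -1, "xyz": [0, 0, 0], "twist": 0}

```text
time: 11.12
position: [0.4842, 0.1854, 0.1906]
tool_rot: [[0.0, 0.999, 0.034], [0.0, 0.034, -0.999], [-1.0, 0.0, -0.0]]
force: [0.0, 0.2, -2.2]
width: 0.0091
```

```bash
python3 -c "
from h import *
s=get_state(); print(s['position'],s['force'],s['ft_torque'])"
```

```text
[0.484222   0.1854086  0.19062292] [ 0.02652639  0.22662829 -2.17697293] [-0.00153454  0.01152521  0.01407412]
```

Call:
jog_arm:
  plan:
    - {"claw": -1, "xyz": [0, 0.0015, 0], "twist": 0}
    - {"claw": -1, "xyz": [-0.0005, 0.0015, 0], "twist": 0}
    - {"claw": -1, "xyz": [0, 0.0015, 0], "twist": 0}
    - {"claw": -1, "xyz": [0, 0.0015, 0], "twist": 0}
    - {"claw": -1, "xyz": [0, 0.0015, 0], "twist": 0}
    - {"claw": -1, "xyz": [0, 0.001, 0], "twist": 0}
    - {"claw": -1, "xyz": [0, 0.001, 0], "twist": 0}
    - {"claw": -1, "xyz": [0, 0, 0], "twist": 0}

```text
time: 11.78
position: [0.4837, 0.1949, 0.1906]
tool_rot: [[0.0, 0.999, 0.034], [0.0, 0.034, -0.999], [-1.0, 0.0, -0.0]]
force: [-0.0, 0.6, -3.3]
width: 0.0094
```

Call:
jog_arm:
  plan:
    - {"claw": -1, "xyz": [0, 0.0005, 0], "twist": 0}
    - {"claw": -1, "xyz": [0, 0.0005, 0], "twist": 0}
    - {"claw": -1, "xyz": [0, 0.0005, 0], "twist": 0}
    - {"claw": -1, "xyz": [0, 0, 0], "twist": 0}

```text
time: 12.12
position: [0.4837, 0.1962, 0.1906]
tool_rot: [[-0.0, 0.999, 0.034], [0.0, 0.034, -0.999], [-1.0, -0.0, -0.0]]
force: [0.3, 0.1, -2.3]
width: 0.0092
```

Call:
jog_arm:
  plan:
    - {"claw": -1, "xyz": [0, 0.0005, 0], "twist": 0}
    - {"claw": -1, "xyz": [0, 0.0005, 0], "twist": 0}
    - {"claw": -1, "xyz": [0, 0.0005, 0], "twist": 0}
    - {"claw": -1, "xyz": [0, 0, 0], "twist": 0}

```text
time: 12.45
position: [0.4837, 0.1978, 0.1906]
tool_rot: [[-0.0, 0.999, 0.034], [0.0, 0.034, -0.999], [-1.0, -0.0, -0.0]]
force: [1.3, -0.3, -3.4]
width: 0.0096
```

Call:
jog_arm:
  plan:
    - {"claw": -1, "xyz": [0, 0.0005, 0], "twist": 0}
    - {"claw": -1, "xyz": [0, 0.0005, 0], "twist": 0}
    - {"claw": -1, "xyz": [0, 0, 0], "twist": 0}

```text
time: 12.7
position: [0.4837, 0.1988, 0.1906]
tool_rot: [[-0.0, 0.999, 0.034], [0.0, 0.034, -0.999], [-1.0, -0.0, -0.0]]
force: [-0.8, 0.1, -2.3]
width: 0.0093
```

Call:
jog_arm:
  plan:
    - {"claw": -1, "xyz": [0, 0.0005, 0], "twist": 0}
    - {"claw": -1, "xyz": [0, 0.0005, 0], "twist": 0}
    - {"claw": -1, "xyz": [0, 0, 0], "twist": 0}

```text
time: 12.95
position: [0.4837, 0.1998, 0.1906]
tool_rot: [[0.0, 0.999, 0.034], [0.0, 0.034, -0.999], [-1.0, 0.0, -0.0]]
force: [0.3, -0.3, -2.1]
width: 0.0093
```

Call:
jog_arm:
  plan:
    - {"claw": -1, "xyz": [0, 0.0005, 0], "twist": 0}
    - {"claw": -1, "xyz": [0, 0.0005, 0], "twist": 0}
    - {"claw": -1, "xyz": [0, 0, 0], "twist": 0}

```text
time: 13.2
position: [0.4837, 0.2008, 0.1906]
tool_rot: [[0.0, 0.999, 0.034], [0.0, 0.034, -0.999], [-1.0, 0.0, -0.0]]
force: [0.7, -0.3, -2.8]
width: 0.0094
```

Call:
jog_arm:
  plan:
    - {"claw": -1, "xyz": [0, 0.0005, 0], "twist": 0}
    - {"claw": -1, "xyz": [0, 0.0005, 0], "twist": 0}
    - {"claw": -1, "xyz": [0, 0, 0], "twist": 0}

```text
time: 13.45
position: [0.4837, 0.2018, 0.1906]
tool_rot: [[0.0, 0.999, 0.034], [0.0, 0.034, -0.999], [-1.0, 0.0, -0.0]]
force: [0.2, 0.3, -3.2]
width: 0.0093
```

```bash
python3 -c "
from h import *
s=get_state(); print(s['position'],s['force'],s['ft_torque'])"
```

```text
[0.48368142 0.20175262 0.19057935] [ 0.24034835  0.2556113  -3.19563699] [ 0.00785655  0.00220671 -0.01574251]
```

Call:
jog_arm:
  plan:
    - {"claw": -1, "xyz": [0, 0.0005, 0], "twist": 0}
    - {"claw": -1, "xyz": [0, 0.0005, 0], "twist": 0}
    - {"claw": -1, "xyz": [0, 0, 0], "twist": 0}

```text
time: 13.7
position: [0.4837, 0.2028, 0.1906]
tool_rot: [[0.0, 0.999, 0.034], [0.0, 0.034, -0.999], [-1.0, 0.0, -0.0]]
force: [-0.3, 0.7, -2.5]
width: 0.0095
```

Call:
jog_arm:
  plan:
    - {"claw": -1, "xyz": [0, 0, 0], "twist": 0}

```text
time: 13.78
position: [0.4836, 0.2027, 0.1905]
tool_rot: [[-0.0, 0.999, 0.034], [-0.0, 0.034, -0.999], [-1.0, -0.0, -0.0]]
force: [-0.6, -0.1, -1.5]
width: 0.0097
```

```bash
python3 - <<'E'
from h import *
d=grab('wrist','w5'); c=grab('scene','s5')
W=cv2.convertScaleAbs(cv2.resize(d['img'][80:280,220:420],None,fx=2,fy=2,interpolation=3),alpha=1.4)
A=cv2.convertScaleAbs(cv2.resize(c['img'][165:265,255:355],None,fx=4,fy=4,interpolation=3),alpha=1.5)
cv2.imwrite('pics/crop5.png',np.hstack([W,A])[:,:,::-1]); print(d['eye'])
E
```

```text
[0.48074595 0.28460826 0.33245729]
```

View pics/crop5.png

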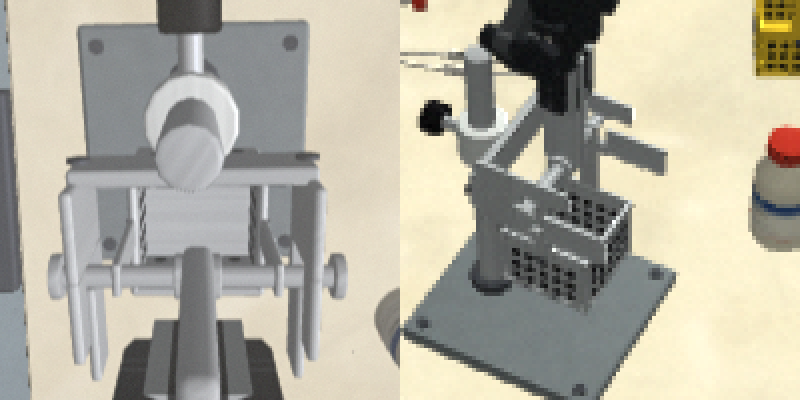

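The rod is under both lips: rod at row 276, jaw tips at (96,378) and (297,374), lip tips at (78,360) and (313,358) in the 2x crop. Working out the remaining travel.

```bash
python3 - <<'E'
from h import *
d=load('w5'); P=lambda x,y,z:plane(d,220+x/2,80+y/2,z)
rod=(P(50,276,.1435)+P(346,276,.1435))/2; jaw=(P(96,379,.138)+P(297,376,.138))/2; lip=(P(78,363,.163)+P(313,361,.163))/2
bar=P(190,186,.163)
print('rod',rod,'jaw mid',jaw,'lip mid',lip); print('stand x of rod: by jaw',(rod-jaw)[1]*1e3-44,'by lip',(rod-lip)[1]*1e3-22,'y off',(rod-jaw)[0]*1e3+1.4,(rod-lip)[0]*1e3+.7,'bar',bar)
for l,n in [((96,379),(297,376))]: print(np.linalg.norm(P(*l[0],.138)-P(*l[1],.138)), np.linalg.norm(P(78,363,.163)-P(313,361,.163)))
E
```

```text
rod [0.48350007 0.20501425 0.1435    ] jaw mid [0.48437648 0.16179594 0.138     ] lip mid [0.48340416 0.18329632 0.163     ]
stand x of rod: by jaw -0.7816842582833345 by lip -0.28206826637487126 y off 0.5235845542753013 0.7959062809572364 bar [0.47994826 0.24145116 0.163     ]Traceback (most recent call last):
  File "<stdin>", line 6, in <module>
TypeError: Value after * must be an iterable, not int
```

The rod is at stand x ≈ -0.5 mm and y ≈ +0.7 mm, so it is in line with the throats. Lowering.

Call:
jog_arm:
  plan:
    - {"claw": -1, "xyz": [0, 0.0005, -0.001], "twist": 0}
    - {"claw": -1, "xyz": [0, 0, -0.001], "twist": 0}
    - {"claw": -1, "xyz": [0, 0, -0.0005], "twist": 0}
    - {"claw": -1, "xyz": [0, 0, 0], "twist": 0}

```text
time: 14.22
position: [0.4834, 0.2031, 0.1878]
tool_rot: [[-0.001, 0.999, 0.034], [-0.0, 0.034, -0.999], [-1.0, -0.001, 0.0]]
force: [-0.8, -0.1, -2.8]
width: 0.0093
```

```bash
python3 -c "
from h import *
s=get_state(); print(s['position'],s['force'],s['ft_torque'])"
```

```text
[0.48344146 0.20312804 0.18778845] [-0.76322114 -0.13082724 -2.81883691] [-0.05277155 -0.04149447  0.00367231]
```

The rod is now below jaw-top level with no contact, so it is in the throats.

Call:
jog_arm:
  plan:
    - {"claw": -1, "xyz": [0, 0, -0.001], "twist": 0}
    - {"claw": -1, "xyz": [0, 0, -0.001], "twist": 0}
    - {"claw": -1, "xyz": [0, 0, -0.001], "twist": 0}
    - {"claw": -1, "xyz": [0, 0, 0], "twist": 0}

```text
time: 14.55
position: [0.4835, 0.2031, 0.1848]
tool_rot: [[-0.0, 0.999, 0.034], [-0.0, 0.034, -0.999], [-1.0, -0.0, 0.0]]
force: [0.2, 0.4, -2.8]
width: 0.0093
```

Call:
jog_arm:
  plan:
    - {"claw": -1, "xyz": [0, 0, -0.001], "twist": 0}
    - {"claw": -1, "xyz": [0, 0, -0.001], "twist": 0}
    - {"claw": -1, "xyz": [0, 0, -0.001], "twist": 0}
    - {"claw": -1, "xyz": [0, 0, -0.0005], "twist": 0}
    - {"claw": -1, "xyz": [0, 0, 0], "twist": 0}

```text
time: 14.97
position: [0.4835, 0.2032, 0.1814]
tool_rot: [[-0.0, 0.999, 0.034], [-0.0, 0.034, -0.999], [-1.0, -0.0, 0.0]]
force: [-0.1, 0.4, -2.0]
width: 0.0093
```

Call:
jog_arm:
  plan:
    - {"claw": -1, "xyz": [0, 0, -0.001], "twist": 0}
    - {"claw": -1, "xyz": [0, 0, -0.001], "twist": 0}
    - {"claw": -1, "xyz": [0, 0, 0], "twist": 0}

```text
time: 15.22
position: [0.4835, 0.2031, 0.1793]
tool_rot: [[-0.0, 0.999, 0.034], [-0.0, 0.034, -0.999], [-1.0, -0.0, 0.0]]
force: [0.1, 0.1, -3.5]
width: 0.0093
```

Call:
jog_arm:
  plan:
    - {"claw": -1, "xyz": [0, 0, -0.0005], "twist": 0}
    - {"claw": -1, "xyz": [0, 0, -0.0005], "twist": 0}
    - {"claw": -1, "xyz": [0, 0, -0.0005], "twist": 0}
    - {"claw": -1, "xyz": [0, 0, 0], "twist": 0}

```text
time: 15.55
position: [0.4836, 0.2032, 0.178]
tool_rot: [[-0.0, 0.999, 0.034], [-0.0, 0.034, -0.999], [-1.0, -0.0, 0.0]]
force: [0.3, 0.6, -2.5]
width: 0.0093
```

Call:
jog_arm:
  plan:
    - {"claw": -1, "xyz": [0, 0, -0.0005], "twist": 0}
    - {"claw": -1, "xyz": [0, 0, -0.0005], "twist": 0}
    - {"claw": -1, "xyz": [0, 0, 0], "twist": 0}
    - {"claw": -1, "xyz": [0, 0, 0], "twist": 0}

```text
time: 15.88
position: [0.4837, 0.2032, 0.1772]
tool_rot: [[0.0, 0.999, 0.034], [0.0, 0.034, -0.999], [-1.0, 0.0, -0.0]]
force: [-0.7, -0.5, -2.5]
width: 0.0092
```

Call:
jog_arm:
  plan:
    - {"claw": -1, "xyz": [0, 0, -0.0005], "twist": 0}
    - {"claw": -1, "xyz": [0, 0, 0], "twist": 0}
    - {"claw": -1, "xyz": [0, 0, 0], "twist": 0}

```text
time: 16.13
position: [0.4838, 0.2032, 0.177]
tool_rot: [[0.0, 0.999, 0.034], [0.0, 0.034, -0.999], [-1.0, 0.0, -0.0]]
force: [-1.1, -1.4, 1.2]
width: 0.0092
```

Seated at the expected height (z 0.177), with the stand carrying about 4 N. Releasing.

Call:
jog_arm:
  plan:
    - {"claw": 0, "xyz": [0, 0, 0], "twist": 0}
    - {"claw": 0, "xyz": [0, 0, 0], "twist": 0}
    - {"claw": 0, "xyz": [0, 0, 0], "twist": 0}
    - {"claw": 0, "xyz": [0, 0, 0], "twist": 0}
    - {"claw": 0, "xyz": [0, 0, 0], "twist": 0}
    - {"claw": 0, "xyz": [0, 0, 0], "twist": 0}

```text
time: 16.63
position: [0.4837, 0.2032, 0.1766]
tool_rot: [[0.0, 0.999, 0.034], [0.0, 0.034, -0.999], [-1.0, 0.0, -0.0]]
force: [0.1, 0.9, 0.2]
width: 0.0428
```

```bash
python3 - <<'E'
from h import *
d=grab('wrist','w6'); c=grab('scene','s6'); s=get_state(); print(s['position'],s['force'],s['width'])
W=cv2.convertScaleAbs(cv2.resize(d['img'][80:280,220:420],None,fx=2,fy=2,interpolation=3),alpha=1.4)
A=cv2.convertScaleAbs(cv2.resize(c['img'][165:265,255:355],None,fx=4,fy=4,interpolation=3),alpha=1.5)
cv2.imwrite('pics/crop6.png',np.hstack([W,A])[:,:,::-1])
E
```

```text
[0.48369638 0.20318505 0.17657286] [-0.6124551   0.11124509  0.17989458] 0.04232883887699986
```

View pics/crop6.png

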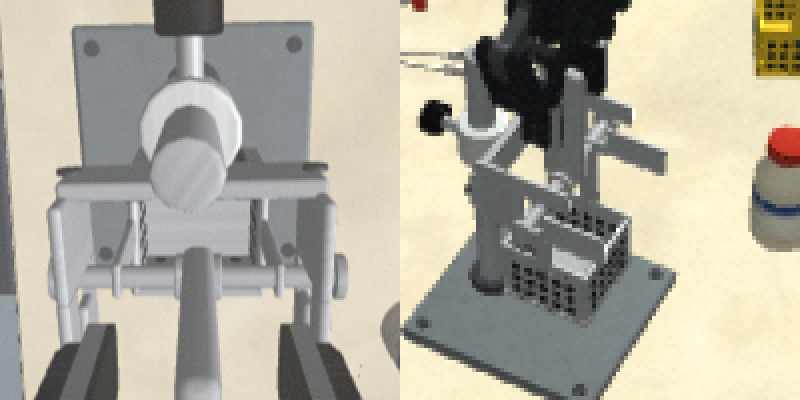

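The basket hangs level, with the rod low in both throats (row 275) and the fingers clear. Retreating straight up.

Call:
jog_arm:
  plan:
    - {"claw": 0, "xyz": [0, 0, 0.008], "twist": 0}
    - {"claw": 0, "xyz": [0, 0, 0.015], "twist": 0}
    - {"claw": 0, "xyz": [0, 0, 0.02], "twist": 0}
    - {"claw": 0, "xyz": [0, 0, 0.02], "twist": 0}
    - {"claw": 0, "xyz": [0, 0, 0.02], "twist": 0}
    - {"claw": 0, "xyz": [0, 0, 0.02], "twist": 0}
    - {"claw": 0, "xyz": [0, 0, 0.01], "twist": 0}
    - {"claw": 0, "xyz": [0, 0, 0], "twist": 0}

```text
time: 17.4
position: [0.4855, 0.2038, 0.2932]
tool_rot: [[0.006, 0.999, 0.034], [0.002, 0.034, -0.999], [-1.0, 0.006, -0.002]]
force: [0.2, 0.7, 0.6]
width: 0.043
```

Call:
jog_arm:
  plan:
    - {"claw": 0, "xyz": [0, 0, 0], "twist": 0}
    - {"claw": 0, "xyz": [0, 0, 0], "twist": 0}
    - {"claw": 0, "xyz": [0, 0, 0], "twist": 0}
    - {"claw": 0, "xyz": [0, 0, 0], "twist": 0}
    - {"claw": 0, "xyz": [0, 0, 0], "twist": 0}
    - {"claw": 0, "xyz": [0, 0, 0], "twist": 0}
    - {"claw": 0, "xyz": [0, 0, 0], "twist": 0}
    - {"claw": 0, "xyz": [0, 0, 0], "twist": 0}

```text
time: 18.07
position: [0.4836, 0.2032, 0.2894]
tool_rot: [[-0.0, 0.999, 0.034], [-0.0, 0.034, -0.999], [-1.0, -0.0, 0.0]]
force: [-0.3, 0.1, 0.0]
width: 0.0427
```

```bash
python3 - <<'E'
from h import *
d=grab('wrist','w7'); c=grab('scene','s7'); s=get_state(); print(s['time'],s['position'],s['force'],s['width'])
W=cv2.convertScaleAbs(d['img'][0:400,120:520],alpha=1.4)
A=cv2.convertScaleAbs(cv2.resize(c['img'][165:265,255:355],None,fx=4,fy=4,interpolation=3),alpha=1.5)
cv2.imwrite('pics/crop7.png',np.hstack([W,A])[:,:,::-1])
E
```

```text
18.1667 [0.48367664 0.20320521 0.28954896] [-0.33215984 -1.3969601  -0.56612493] 0.042345282604442515
```

View pics/crop7.png

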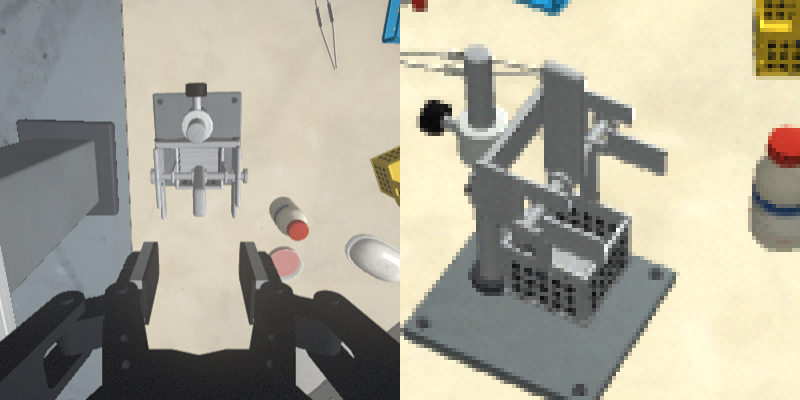

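The basket hangs upright and level on both hooks (rod at row 177), the gripper is well clear, and the bottle and dish stand where they were.

```bash
python3 -c "
from cell import *
print(hand_in())"
```

```text
the job is handed in; nothing more can be done
None
```

The steel basket is hanging on both hooks of the drip stand, released, and the job is handed in at about 18 s of the 51 s allowed. `hand_in()` gives no verdict, so I can only report my own checks.

**How it went:** I gripped the handle about 66 mm above the rod, lifted the basket and turned it to match the stand. I felt the jaw tops at about 138 mm above the desk. I then slid the rod under the lips with no readable contact, lowered it to the throat floors and let go.

**Forces:** the highest change I read was about 7 N, at first contact with the jaws. Seating the rod showed about 4 N. Forces were read only at the end of each move, so a short peak between readings could have been missed.

**Last checks:**
- **Position:** just before lowering, the rod measured about -0.5 mm in stand x and +0.7 mm in stand y. I did not measure the rod again after release.
- **Hanging:** the last picture shows the basket upright and level with its rod in both throats, and the gripper about 110 mm above its release height.
- **Bystanders:** the bottle and petri dish look unmoved in the last views, though I did not measure them. The pen was not in those views, but the arm never came near the desk there.

**Disagreements:** early camera estimates of the jaw height ranged from 128 to 146 mm, and feeling for it settled that. Two estimates of the throat position differed by about 2.5 mm, and a closer wrist picture settled that. One move call was refused because I left out the twist values, with no effect on the scene.

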